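Load a bayonet vessel into the bench disperser

ROBOT

A 7-joint arm with a two-finger parallel gripper is mounted at the origin on a cart in front of the work surface, level with it; the furniture and walls round the work are solid. World frame = base frame: x ahead of the robot, y to its left, z up, the work surface at z = 0. Lengths are in m, angles in rad, forces in N, time in s.
With the tool pointing down it reaches from about 0.425 to 0.8 m from the base axis. Payload 8.3 kg.
Tool frame: the origin (TCP) lies on the centre line of the jaws, within the pads' length; the fingertips stand 17 mm ahead of it and the grasp point (between the pads) lies 2 mm behind it; z points along the fingers, y is the line along which they close (so a half turn about z gives the same grasp; the last joint's range is limited). The gripper opens to 85 mm and grips with 20 to 120 N. Pads are 22 mm wide; open, the fingers measure 114 mm over their backs; the gripper's body (76 mm by 85 mm) begins 54 mm behind the grasp point. The pads swing forward as they close: fully open they stand 13 mm farther back than shut.
Start: joints at [1.148, 0.383, 0.016, 1.37, -0.006, 1.388, -0.046], TCP at [0.22, -0.585, 0.248] pointing down, gripper open.
Joint ranges: [-2.95, 2.95], [-0.25, 2.06], [-1.52, 1.56], [0.18, 2.33], [-1.44, 4.58], [0.02, 2.06], [-3.01, 3.01]. Speed limits (rad/s): [2.39, 2.39, 3.01, 3.01, 3.14, 3.14, 3.14].

INTERFACE

Orientations are given as a rotation vector (axis times angle).
In Python, from cell import sensors, optics, workorder gives the robot as it stands.
- The arm moves only by the tool servo_tool, never from a script. Its arguments are lists of equal length, an entry for each row: "delta_pos": the shift along the tool's x, y, z in m, a list of three; "roll": the turn about the tool's z in rad. In form: {"delta_pos": [[tx, ty, tz], ...], "roll": [roll, ...]}. A call has 1 to 10 rows; each row is the pose to reach, as a shift and turn from the pose commanded when the call began, along the tool's axes at that moment; what a row does not reach only later rows make up. A row lasts 1/8 s, in which the tool goes at most 62.5 mm and 10.7 degrees, less where a joint would pass 70% of its speed; a pose out of reach is approached as far as the arm can. A call with a gripper value outside its range is refused whole. "claw" is the closure, from -1 (fully open) to 1 (shut), set as the call begins (left out, the last holds). The fingers move at their own pace and stop on an object; "newtons" is the grip in N (left out, the last holds). Time passes only in rows, so rows that repeat a pose let the fingers close. It gives the time, the measured TCP pose, the force, the opening and the grip force at its end, in the units of the state.
- sensors.get_obs(): the state, without advancing time (a new reading comes with each control period).
- optics.snapshot(name): name is "scene" or "top" or "wrist"; returns a dict with "image" (420x560x3 uint8, red, green, blue), "vfov" (degrees; the focal length in pixels is half the picture's height over the tangent of half this angle, whatever the lens; pixels are square), "cx", "cy" (the principal point, pixels), "rvec" (rotation vector, rad) and "tvec" (3), from world to camera coordinates, as OpenCV has them; the wrist camera has in their place "mount" (4x4, takes a point from camera to tool coordinates, whose origin is the TCP and whose axes are the flange's). Camera axes: x right, y down, z forward; pixel columns grow to the right and rows downward; lengths in m; the calibration is good to about 2 mm. A picture is of the moment at which its call begins: read the wrist's pose just before it. There is no depth.
- workorder.hand_in(): hands the job in; it is judged then, once.
Trained networks look in the newest picture that a camera, given by its name, has taken for a name from the list of things; names that differ only in an ending like _2 or _b are one class to them, and where a whole thing is asked for, a point or a joint stands for the part that bears it (a point fixed in the world has none). Each returns a list of dicts, best first, with "score" (0 to 1); they miss things now and then, are a little off and sometimes report something else, mostly with a low value. They report only what shows in the picture. A call takes as long as a camera call. They do not tell look-alikes from the thing itself.
- optics.recognise(camera, name): "position" ([row, column] in pixels, amid what is visible of it).
- optics.cut_out(camera, name): "pixels" (420x560 bool, what is visible of it) and "position" ([row, column] in pixels, amid what is visible of it).
The state is a dict: "clock": time; "joints": joint angles; "qd": joint speeds; "effort": joint torques, N m; "ee_pos": TCP position; "eef_rot": TCP orientation; "contact_force": force on the tool from outside, world axes, zero at the start; "ft_torque": the same for the moment, N m; "grip_width": finger opening in m; "finger_force": force on a finger pad.
Only numpy, scipy, OpenCV 4.12 (cv2) and the standard library are available. Lean on these libraries where they do the work, as an engineer would, in place of code of your own. Each camera call takes 0.05 s, during which the arm holds its last target. There are 200 camera calls.

TASK

Take the dust cover off the disperser's port and set it down flat on the bench, then load the upside-down vessel that has two flats on its flange: turn it so that its flats match the slot, lower it to the floor of the port and, while it rests there, turn it a quarter turn clockwise (seen from above) to its stop. Then check that it is held by tugging it straight up with about 10 N (never force it against the port with more than 40 N), let it settle back and let go, leaving it locked and upright. Leave the vessel with the round flange and everything else on the bench where it stands.

Things in the scene. Friction and masses are not known exactly. Their poses are not given: they have to be found in the camera images.
- station: The disperser: light-grey bench drive unit, 195 (x) x 150 (y) x 56 mm high, fixed. Origin at the middle of its underside; panel and dial on its sloping front (-x). On top, centred 18 mm behind (+x) the origin, an aluminium collar 102 mm across with the bayonet port. Inside the port a flange turns clockwise seen from above, about 86 degrees, up to fixed stops; anticlockwise it is stopped at once.
- port (a point): Centre of the port's floor, 57 mm above the worktop; z up, y along the slot. The chamber is round, bore 76 mm, 10 mm high from this floor, with a straight slot 47.6 mm wide along y above it, open at both ends. A 72 x 44 mm flange goes down only with its flats parallel to the slot (within about 3 degrees), then stands on this floor.
- keeper: The two fixed steel plates (together) that cover the chamber's -x and +x sides and form the slot: 6 mm thick, undersides 10 mm and tops 16 mm above the port's floor, upper slot edges bevelled 2 mm. Origin on the port's axis at their underside, axes as the port's. A turned 8 mm flange lies under them with 2 mm of free play up and down.
- vessel_center (a point): The vessel to load: white sample vessel standing upside down on its grey cap, 104 mm high, about 0.18 kg, loose. Point on its axis half-way up, 52 mm above its base; axes as vessel_base. Its round white body, 37 mm in diameter, runs from 29 to 84 mm above the base and is the place to grip; above, it tapers to a 9 mm tip; below, the cap is 41 mm in diameter.
- vessel_base (a point): Centre of the underside of that vessel. Its lowest 8 mm are a grey flange 72 mm in diameter with two parallel flats 44 mm apart: the flats face +x and -x, the long (72 mm) way is along y (a half turn gives the same shape); lower edge bevelled 1.5 mm. z up.
- round_vessel_center (a point): A look-alike vessel of the same size and colours for another machine, whose flange is plainly round (72 mm, no flats) and does not fit; stands upside down likewise; point on its axis 52 mm above its base. To be left alone.
- cover_knob (a point): Grip knob of the port's grey dust cover, a disc 86 mm in diameter and 5 mm thick that lies loosely on the keeper plates at the start. Knob 24 mm in diameter, upright on the disc's middle, 33 mm tall; this point is on its axis, 22 mm above the disc's top, 11 mm below the knob's top and 32 mm above the cover's underside.
- cover_base (a point): Centre of the cover's underside: below the disc a tongue 38 x 62 mm (long along y), 5 mm deep, dips loosely into the port's slot; this point is the tongue's lower face, on which the cover stands when put down on the worktop. z up. Weight about 0.09 kg.
- jar_left: Glass staining jar with green lid, 56 mm in diameter, 104 mm high, loose; origin at the centre of its underside. Bystander, far left.
- jar_right: Glass staining jar with white lid, 56 mm in diameter, 104 mm high, loose; origin at the centre of its underside. Bystander, near the front edge of the bench.
- cup_front: Lidded specimen cup, 64 mm in diameter, 68 mm high, loose; origin at the centre of its underside. Bystander, near the front edge of the bench.
- cup_back: Lidded specimen cup, 64 mm in diameter, 68 mm high, loose; origin at the centre of its underside. Bystander, behind on the right, beside the centrifuge. (Wall cabinets hang over the back of the bench, 0.46 m above it, from about x 0.62 on: keep the arm out of them.)
- marker: Marker pen lying on the bench behind the disperser, 120 mm long (along its y), 15 mm high, loose; origin at the centre of its underside. Bystander.
- rack: Tube rack, 108 (x) x 256 (y) x 56 mm high, its three capped tubes reach 87 mm above the bench; origin at the centre of its underside, fixed. Bystander, behind on the left. Other fixed things: centrifuge 167 mm high over x 0.53 to 0.80, y -0.51 to -0.27; analyser 314 mm high from x 0.43, y 0.50 on; carton at (0.39, 0.51), 119 mm high; tub at (0.45, -0.57), radius 56, 175 mm high.
Mind the look-alikes: they are no part of the job. What is shaped like the part that bears cover_knob but turquoise is not meant.

How it is judged:
On the way, in this order (a step that is already met when the one before it is completed fails the run):
1. the dust cover is off the port (horizontal distance between cover_base and port above 0.1 m), for 0.1 s.
2. the flatted vessel stands on the port's floor, its flats along the slot (horizontal distance between vessel_base and port below 0.005 m and z of vessel_base in the frame of port between -0.003 and 0.005 m and angle between vessel_base's own z axis and vertical below 0.06 rad and angle between the x axis of vessel_base and the x axis of port, either way round below 0.3 rad), for 0.1 s.
3. it is turned to its stop (a quarter turn), not yet pulled (horizontal distance between vessel_base and port below 0.005 m and z of vessel_base in the frame of port between -0.003 and 0.005 m and angle between vessel_base's own z axis and vertical below 0.06 rad and angle between the x axis of vessel_base and the x axis of port, either way round above 1.25 rad and contact force between vessel and keeper below 3 N), for 0.2 s.
4. it is tugged up against the keeper plates and holds (horizontal distance between vessel_base and port below 0.005 m and z of vessel_base in the frame of port between -0.003 and 0.005 m and angle between vessel_base's own z axis and vertical below 0.06 rad and angle between the x axis of vessel_base and the x axis of port, either way round above 1.25 rad and contact force between vessel and keeper above 5 N), for 0.15 s.
At the end, for the whole second after the job is handed in: Flatted vessel in the port: base within 5 mm of its axis and 3.5 mm of its floor, upright within 3 degrees, turned 72 degrees or more from the slot, at rest, under 2 N on the keeper plates; cover at rest, flat on the worktop (6 mm, 6 degrees), 100 mm or more from the port (horizontal distance between vessel_base and port below 0.005 m and z of vessel_base in the frame of port between -0.003 and 0.005 m and angle between vessel_base's own z axis and vertical below 0.06 rad and z of vessel_base in the frame of port below 0.0035 m and angle between the x axis of vessel_base and the x axis of port, either way round above 1.25 rad and linear speed of each of vessel, cover below 0.01 m/s and height (world z) of cover_base between -0.004 and 0.006 m and angle between cover_base's own z axis and vertical below 0.1 rad and horizontal distance between cover_base and port above 0.1 m and contact force between vessel and keeper below 2 N); the robot touches nothing.
It fails at once if the vessel is forced against the keeper plates with more than 40 N (contact force between vessel and keeper above 40 N).
It fails at once if the round-flanged vessel is moved more than 30 mm or tipped (distance of round_vessel_center from where it was at the start of the episode above 0.03 m or angle between round_vessel_center's own z axis and vertical above 0.3 rad).
It fails at once if a bystander is pushed more than 30 mm or knocked over (distance of any of jar_left, jar_right, cup_front, cup_back, marker from where it was at the start of the episode above 0.03 m or angle between any of jar_left, jar_right, cup_front, cup_back's own z axis and vertical above 0.4 rad).
It also fails if it takes over 67 s, if anything falls off the work surface, if the arm or the gripper's body presses on something with over 40 N, if the wrist force passes 120 N, or if a joint passes its speed limit or range.

## Working session

There is one attempt and no reset: what is moved stays moved. The work goes in short steps, Python scripts to look and compute and a tool call to move; the robot and the scene stay as the last step left them, time stands still between calls to the robot, and variables do not carry over. Pictures are saved under pics/ and viewed, at most 10 in all, crops included, and the job is handed in when it is done.

Besides the shell and the picture viewer there is one more tool, called after "Emit:" as a command line: name --pt "numbers of a row" for each row, then --argument value for the rest. servo_tool: Moves the arm, as the interface text tells. Its arguments: {"type":"object","properties":{"delta_pos":{"type":"array","items":{"type":"array","items":{"type":"number"}}},"roll":{"type":"array","items":{"type":"number"}},"claw":{"type":"number"},"newtons":{"type":"number"}},"required":["delta_pos","roll"]}

```bash
mkdir -p pics; cat > h.py <<'E'
import numpy as np, cv2
from cell import sensors, optics, workorder
from scipy.spatial.transform import Rotation as R
def snap(n,save=None):
    o=sensors.get_obs(); s=optics.snapshot(n)
    if save: cv2.imwrite('pics/'+save,s['image'][:,:,::-1])
    f=210/np.tan(np.radians(s['vfov'])/2)
    if 'mount' in s:
        T=np.eye(4);T[:3,:3]=R.from_rotvec(o['eef_rot']).as_matrix();T[:3,3]=o['ee_pos']
        M=T@np.array(s['mount'])
    else:
        r=R.from_rotvec(np.ravel(s['rvec'])).as_matrix();M=np.eye(4);M[:3,:3]=r.T;M[:3,3]=-r.T@np.ravel(s['tvec'])
    return dict(im=s['image'],f=f,cx=s['cx'],cy=s['cy'],M=M)
def toz(c,rc,z):
    rc=np.atleast_2d(np.asarray(rc,float))
    d=np.c_[(rc[:,1]-c['cx'])/c['f'],(rc[:,0]-c['cy'])/c['f'],np.ones(len(rc))]@c['M'][:3,:3].T
    p=c['M'][:3,3]; return p+d*((z-p[2])/d[:,2:])
def proj(c,P):
    q=(np.atleast_2d(P)-c['M'][:3,3])@c['M'][:3,:3]
    return np.c_[q[:,1]/q[:,2]*c['f']+c['cy'],q[:,0]/q[:,2]*c['f']+c['cx']]
E
cat > a.py <<'E'
from h import *
print(sensors.get_obs())
for n in ('top','scene'):
    c=snap(n,n+'0.png'); print(n,c['M'][:3,3].round(3),c['f'],c['cx'],c['cy'])
    for k,z in dict(station=.03,keeper=.07,vessel_center=.052,round_vessel_center=.052,cover_knob=.1,cover_base=.06,jar_left=.052,jar_right=.052,cup_front=.034,cup_back=.034,marker=.01,rack=.04).items():
        for r in optics.recognise(n,k)[:3]:
            print(k,round(r['score'],2),np.round(r['position']),toz(c,r['position'],z)[0].round(3))
E
python3 a.py
```

```text
{'clock': 0.0, 'joints': array([ 1.14811672,  0.38424496,  0.01637954,  1.37116522, -0.00629993,
        1.38820153, -0.04648584]), 'qd': array([ 1.85679684e-06,  4.69417846e-04,  5.63507154e-05,  1.60015566e-03,
       -3.11261491e-04, -4.25460794e-05, -4.10134473e-04]), 'effort': array([ 4.99592261e-04, -6.27589488e+01,  8.44855327e-01, -3.71812570e+01,
        1.65444519e-02,  1.42669902e-02, -2.13896254e-05]), 'ee_pos': array([ 0.21990611, -0.58452822,  0.24726963]), 'eef_rot': array([-3.08897816e+00, -5.61864229e-01,  6.12543780e-04]), 'contact_force': array([-0.02275309,  0.08696753, -0.83920362]), 'ft_torque': array([ 0.01763182,  0.05243436, -0.00524894]), 'finger_force': 0.0, 'grip_width': 0.08527187985382222}
top [0.364 0.011 1.437] 425.2368420513395 279.16473254819084 211.19897184104144
station 0.7 [215. 269.] [0.505 0.04  0.03 ]
keeper 0.58 [214. 278.] [0.505 0.012 0.07 ]
vessel_center 0.83 [227. 199.] [0.46  0.267 0.052]
vessel_center 0.48 [170. 276.] [0.652 0.02  0.052]
round_vessel_center 0.92 [229. 362.] [ 0.459 -0.263  0.052]
round_vessel_center 0.74 [218. 268.] [0.4
[... 789 characters left out ...]
495 0.039 0.07 ]
vessel_center 0.7 [279. 216.] [0.432 0.272 0.052]
vessel_center 0.44 [148. 332.] [ 0.629 -0.216  0.052]
round_vessel_center 0.6 [183. 386.] [ 0.437 -0.257  0.052]
cover_knob 0.82 [171. 417.] [ 0.398 -0.321  0.1  ]
cover_knob 0.36 [221. 278.] [0.464 0.077 0.1  ]
cover_base 0.76 [170. 416.] [ 0.425 -0.351  0.06 ]
cover_base 0.61 [199. 274.] [0.555 0.032 0.06 ]
jar_left 0.67 [297. 157.] [0.464 0.407 0.052]
jar_right 0.88 [292. 240.] [0.37  0.242 0.052]
jar_right 0.46 [250. 161.] [0.578 0.347 0.052]
cup_front 0.63 [204. 397.] [ 0.375 -0.244  0.034]
cup_front 0.51 [276. 214.] [0.45  0.268 0.034]
marker 0.56 [185. 251.] [0.67  0.037 0.01 ]
rack 0.61 [250. 161.] [0.585 0.345 0.04 ]
```

```bash
ls
```

```text
a.py
h.py
pics
```

```bash
python3 - <<'E'
import cv2
a=cv2.imread('pics/top0.png')[150:280,130:430]
cv2.imwrite('pics/topc.png',cv2.resize(a,(800,347),interpolation=cv2.INTER_CUBIC))
E
```

```text
(no output)
```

View pics/topc.png

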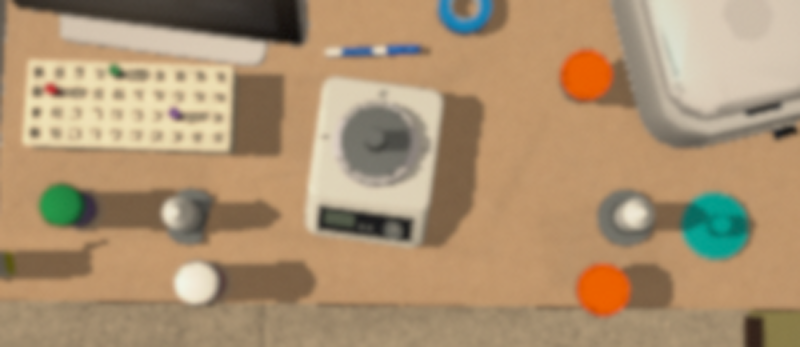

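View pics/scene0.png

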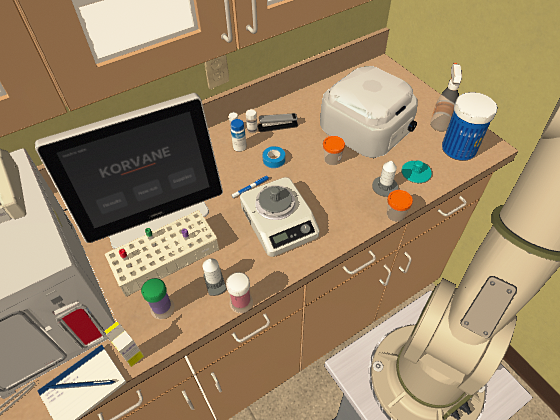

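The top crop shows the grey cover on the disperser (crop 378,140) and the flatted vessel left at (187,213), where clipped flange sides are visible. The round vessel is right at (628,215), beside a turquoise decoy lid. I'm moving over the disperser for a close look.

Emit:
servo_tool --pt "0.045 -0.042 -0.06" --pt "0.085 -0.083 -0.06" --pt "0.125 -0.123 -0.06" --pt "0.165 -0.163 -0.06" --pt "0.21 -0.205 -0.06" --pt "0.25 -0.245 -0.06" --pt "0.29 -0.285 -0.06" --pt "0.335 -0.33 -0.06" --pt "0.38 -0.375 -0.06" --pt "0.42 -0.415 -0.06" --roll '[0, 0, 0, 0, 0, 0, 0, 0, 0, 0]' --claw -1 --newtons 40

```text
clock: 2.55
ee_pos: [0.4676, -0.0466, 0.3088]
eef_rot: [3.09, 0.562, 0.002]
contact_force: [1.9, -1.0, -0.7]
grip_width: 0.0855
finger_force: 0.0
```

Emit:
servo_tool --pt "0.03 -0.03 0" --pt "0.05 -0.05 0" --pt "0.05 -0.05 0" --pt "0.05 -0.05 0" --roll '[0, 0, 0, 0]'

```text
clock: 3.05
ee_pos: [0.4961, 0.0149, 0.3083]
eef_rot: [3.091, 0.561, -0.001]
contact_force: [0.2, 0.6, 0.2]
grip_width: 0.085
finger_force: 0.0
```

```bash
python3 - <<'E'
from h import *
o=sensors.get_obs(); print(o['joints'].round(3),o['ee_pos'],R.from_rotvec(o['eef_rot']).as_matrix().round(3))
c=snap('wrist','w1.png'); print(c['M'].round(3),c['f'])
for k,z in dict(station=.05,keeper=.07,cover_knob=.1,cover_base=.078).items():
    for r in optics.cut_out('wrist',k)[:2]:
        print(k,round(r['score'],2),np.round(r['position']),toz(c,r['position'],z)[0].round(4),r['pixels'].sum())
E
```

```text
[ 0.424  0.117 -0.567  1.587  0.063  1.456 -1.358] [0.49606908 0.01494287 0.30825166] [[ 0.936  0.352 -0.   ]
 [ 0.352 -0.936 -0.   ]
 [-0.     0.    -1.   ]]
[[ 0.352 -0.889 -0.294  0.572]
 [-0.936 -0.334 -0.112  0.043]
 [ 0.001  0.314 -0.949  0.433]
 [ 0.     0.     0.     1.   ]] 346.4575742470076
station 0.71 [149. 246.] [0.5072 0.0617 0.05  ] 18469
station 0.63 [324. 449.] [ 0.3855 -0.2587  0.05  ] 180
keeper 0.86 [ 84. 284.] [0.5838 0.0462 0.07  ] 1483
cover_knob 0.95 [130. 284.] [0.545  0.0323 0.1   ] 5892
cover_knob 0.85 [292. 538.] [ 0.4806 -0.2908  0.1   ] 1827
cover_base 0.68 [130. 282.] [0.5426 0.0333 0.078 ] 5871
cover_base 0.6 [299. 540.] [ 0.4667 -0.3202  0.078 ] 1842
```

View pics/w1.png

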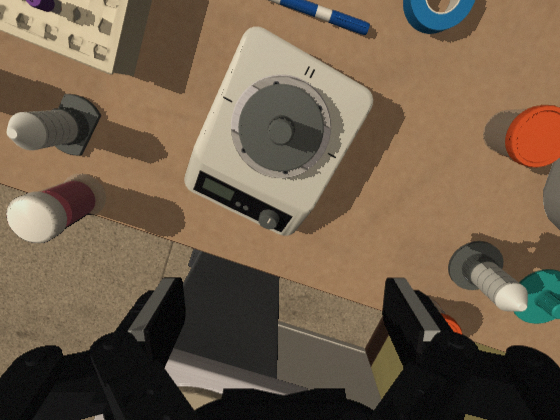

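The wrist view shows the cover at (126,283) and port ticks at (100,227) and (154,332). On the left is the vessel with clear flats, at (125,80); the round one is at (262,475).

```bash
python3 - <<'E'
from h import *
c=snap('wrist')
def circ(P):
    A=np.c_[2*P[:,:2],np.ones(len(P))];s=np.linalg.lstsq(A,(P[:,:2]**2).sum(1),rcond=None)[0];return s[:2],np.sqrt(s[2]+s[0]**2+s[1]**2)
m=optics.cut_out('wrist','cover_knob')[0]['pixels'].astype(np.uint8)
k=max(cv2.findContours(m,0,cv2.CHAIN_APPROX_NONE)[0],key=cv2.contourArea)[:,0,::-1]
P=toz(c,k,.078);print('cover',circ(P)); 
for _ in range(4):
    s,r=circ(P); e=abs(np.hypot(*(P[:,:2]-s).T)-r); P=P[e<max(.002,np.median(e)*2.5)]
print(circ(P),len(P))
t=toz(c,[[100,227],[154,332],[72,309]],.057);print(t.round(4),t[:2].mean(0)); d=t[0]-t[1];print('y yaw',np.degrees(np.arctan2(-d[0],d[1])))
# station edges
r=optics.cut_out('wrist','station')[0]['pixels'].astype(np.uint8)
k=max(cv2.findContours(r,0,cv2.CHAIN_APPROX_NONE)[0],key=cv2.contourArea)[:,0,::-1]
q=toz(c,k,.056)[:,:2].astype(np.float32);print(cv2.minAreaRect(q))
for x in optics.cut_out('wrist','vessel_center')[:3]: 
    m=x['pixels'].astype(np.uint8); print(x['score'],x['position'],m.sum())
im=c['im'];cr=im[70:200,0:170][:,:,::-1]; cr=cv2.resize(cr,(680,520),interpolation=cv2.INTER_CUBIC)
cv2.imwrite('pics/v1.png',cr)
cr=im[10:250,170:420][:,:,::-1];cv2.imwrite('pics/s1.png',cv2.resize(cr,(625,600),interpolation=cv2.INTER_CUBIC))
E
```

```text
cover (array([0.54309398, 0.03481887]), np.float64(0.04214602034862954))
(array([0.54309398, 0.03481887]), np.float64(0.04214602034862954)) 242
[[ 0.5491  0.0962  0.057 ]
 [ 0.5359 -0.0274  0.057 ]
 [ 0.6038  0.0268  0.057 ]] [0.54246372 0.03440946 0.057     ]
y yaw -6.100797220444327
((0.526641309261322, 0.037083081901073456), (0.15027232468128204, 0.18710990250110626), 82.67426300048828)
0.74 [123.7, 60.2] 3748
```

View pics/s1.png

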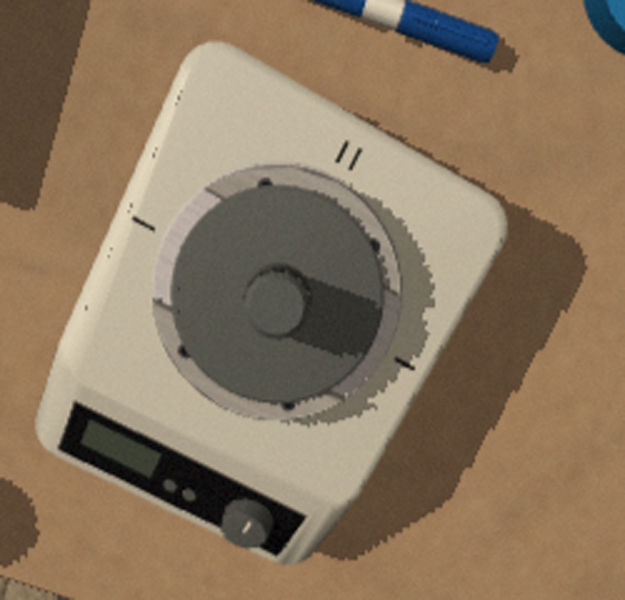

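Emit:
servo_tool --pt "0.03 -0.001 0.03" --pt "0.051 -0.002 0.08" --pt "0.051 -0.002 0.13" --pt "0.051 -0.002 0.17" --pt "0.051 -0.002 0.195" --pt "0.051 -0.002 0.206" --pt "0.051 -0.002 0.206" --roll '[0, 0, 0, 0, 0, 0, 0]'

```text
clock: 4.38
ee_pos: [0.5432, 0.0356, 0.1022]
eef_rot: [-3.091, -0.562, 0.001]
contact_force: [0.8, -0.7, 0.2]
grip_width: 0.085
finger_force: 0.0
```

Emit:
servo_tool --pt "0 0 0" --pt "0 0 0" --pt "0 0 0" --pt "0 0 0" --pt "0 0 0" --pt "0 0 0" --pt "0 0 0" --pt "0 0 0" --roll '[0, 0, 0, 0, 0, 0, 0, 0]' --claw 1 --newtons 40

```text
clock: 5.38
ee_pos: [0.5436, 0.0356, 0.103]
eef_rot: [3.091, 0.562, 0.002]
contact_force: [-1.3, -0.6, 5.9]
grip_width: 0.0228
finger_force: 39.2
```

Emit:
servo_tool --pt "0 0 -0.02" --pt "0 0 -0.05" --pt "-0.015 0.02 -0.07" --pt "-0.045 0.065 -0.07" --pt "-0.075 0.11 -0.07" --pt "-0.103 0.149 -0.06" --pt "-0.103 0.149 -0.03" --pt "-0.103 0.149 0.01" --pt "-0.103 0.149 0.04" --pt "-0.103 0.149 0.055" --roll '[0, 0, 0, 0, 0, 0, 0, 0, 0, 0]'

```text
clock: 6.62
ee_pos: [0.4982, -0.1398, 0.0455]
eef_rot: [-3.089, -0.562, 0.004]
contact_force: [0.2, -0.9, -0.0]
grip_width: 0.0227
finger_force: 39.3
```

Emit:
servo_tool --pt "0 0 0.005" --pt "0 0 0.01" --pt "0 0 0.012" --pt "0 0 0.012" --roll '[0, 0, 0, 0]'

```text
clock: 7.12
ee_pos: [0.4997, -0.1402, 0.0358]
eef_rot: [3.09, 0.562, 0.001]
contact_force: [-0.2, -0.2, -0.7]
grip_width: 0.0228
finger_force: 39.3
```

Emit:
servo_tool --pt "0 0 0.002" --pt "0 0 0.003" --pt "0 0 0.003" --roll '[0, 0, 0]'

```text
clock: 7.5
ee_pos: [0.5, -0.1403, 0.0349]
eef_rot: [3.089, 0.562, 0.002]
contact_force: [-11.0, 1.4, 24.5]
grip_width: 0.0224
finger_force: 42.0
```

Emit:
servo_tool --pt "0 0 -0.002" --pt "0 0 -0.002" --pt "0 0 -0.002" --pt "0 0 -0.002" --pt "0 0 -0.002" --pt "0 0 -0.03" --pt "0 0 -0.08" --pt "0 0 -0.14" --pt "0 0 -0.2" --pt "0.006 -0.05 -0.25" --roll '[0, 0, 0, 0, 0, 0, 0, 0, 0, 0]' --claw -1

```text
clock: 8.75
ee_pos: [0.4892, -0.0998, 0.2789]
eef_rot: [3.091, 0.552, 0.003]
contact_force: [1.4, 0.7, 0.4]
grip_width: 0.0855
finger_force: 0.0
```

Emit:
servo_tool --pt "0.006 -0.05 0" --pt "0.012 -0.1 0" --pt "0.02 -0.15 0" --pt "0.026 -0.2 0" --pt "0.032 -0.25 0" --pt "0.039 -0.296 0" --pt "0.039 -0.296 0" --pt "0.039 -0.296 0" --roll '[0, 0, 0, 0, 0, 0, 0, 0]'

```text
clock: 9.75
ee_pos: [0.4212, 0.1932, 0.2762]
eef_rot: [3.09, 0.562, -0.0]
contact_force: [0.4, 0.4, 1.1]
grip_width: 0.0849
finger_force: 0.0
```

```bash
python3 - <<'E'
from h import *
o=sensors.get_obs(); print(o['joints'].round(3),o['ee_pos'],R.from_rotvec(o['eef_rot']).as_matrix().round(3))
c=snap('wrist','w2.png'); print(c['M'].round(3))
for k,z in dict(vessel_center=.052,vessel_base=.004,keeper=.07,cover_knob=.032).items():
    for r in optics.cut_out('wrist',k)[:2]:
        print(k,round(r['score'],2),np.round(r['position']),toz(c,r['position'],z)[0].round(4),r['pixels'].sum())
c=snap('top')
for r in optics.cut_out('top','cover_base')[:2]:print(r['score'],toz(c,r['position'],.01))
E
```

```text
[ 0.281  0.068 -0.808  1.714  0.05   1.381 -1.746] [0.42117567 0.19315596 0.2762203 ] [[ 0.936  0.352 -0.   ]
 [ 0.352 -0.936 -0.   ]
 [-0.     0.    -1.   ]]
[[ 0.353 -0.888 -0.294  0.497]
 [-0.936 -0.335 -0.112  0.221]
 [ 0.001  0.314 -0.949  0.401]
 [ 0.     0.     0.     1.   ]]
vessel_center 0.81 [117. 228.] [0.4606 0.2649 0.052 ] 2780
vessel_base 0.95 [120. 226.] [0.4525 0.2717 0.004 ] 2838
keeper 0.76 [ 97. 500.] [0.5665 0.0369 0.07  ] 4449
keeper 0.35 [127. 464.] [0.5315 0.054  0.07  ] 30478
cover_knob 0.93 [213. 545.] [ 0.4854 -0.0984  0.032 ] 1463
cover_knob 0.39 [  5. 542.] [0.6592 0.0228 0.032 ] 632
0.93 [[ 0.49008889 -0.14455217  0.01      ]]
0.86 [[ 0.45543601 -0.39714018  0.01      ]]
```

View pics/w2.png

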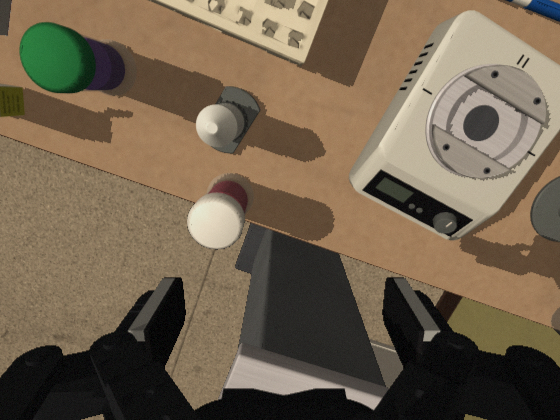

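The wrist view shows the vessel at (115,232) with its flats and the empty port with slot and keeper plates at (122,482). I'm rectifying both.

```bash
python3 - <<'E'
from h import *
c=snap('wrist')
def rect(x0,y0,h,z,n=400):
    # row down = -x, col right = -y
    w=np.array([[x0+h,y0+h,z],[x0+h,y0-h,z],[x0-h,y0-h,z],[x0-h,y0+h,z]])
    s=proj(c,w)[:,::-1].astype(np.float32)
    H=cv2.getPerspectiveTransform(s,np.float32([[0,0],[n,0],[n,n],[0,n]]))
    return cv2.warpPerspective(c['im'][:,:,::-1],H,(n,n),flags=cv2.INTER_CUBIC)
cv2.imwrite('pics/r2.png',np.hstack([rect(.46,.268,.05,.008),rect(.543,.0345,.06,.073)]))
E
```

```text
(no output)
```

View pics/r2.png

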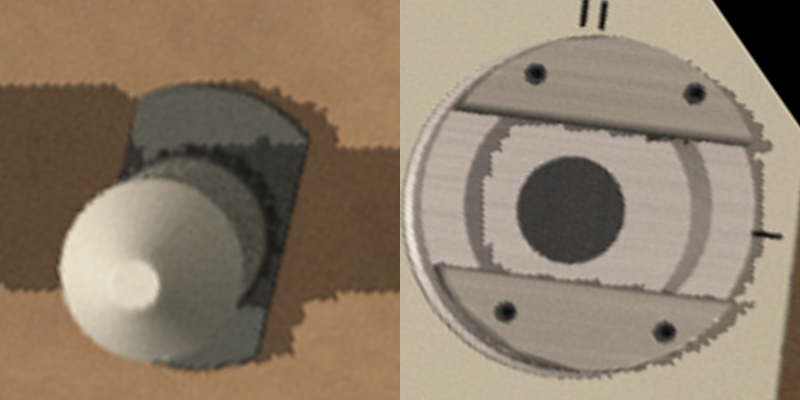

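Emit:
servo_tool --pt "0.028 -0.03 0.02" --pt "0.056 -0.06 0.04" --pt "0.056 -0.06 0.09" --pt "0.056 -0.06 0.14" --pt "0.056 -0.06 0.18" --pt "0.056 -0.06 0.205" --pt "0.056 -0.06 0.212" --pt "0.056 -0.06 0.212" --pt "0.056 -0.06 0.212" --roll '[0, 0, 0, 0, 0, 0, 0, 0, 0]'

```text
clock: 11.28
ee_pos: [0.4532, 0.2701, 0.0657]
eef_rot: [-3.09, -0.562, -0.003]
contact_force: [-0.5, -0.3, 0.4]
grip_width: 0.0851
finger_force: 0.0
```

Emit:
servo_tool --pt "-0.001 0.001 0" --pt "-0.001 0.001 0" --pt "-0.001 0.001 0" --pt "-0.001 0.001 0" --pt "-0.001 0.001 0" --pt "-0.001 0.001 0" --pt "-0.001 0.001 0" --pt "-0.001 0.001 0" --roll '[0, 0, 0, 0, 0, 0, 0, 0]' --claw 1 --newtons 60

```text
clock: 12.28
ee_pos: [0.4521, 0.2685, 0.0649]
eef_rot: [-3.091, -0.562, -0.001]
contact_force: [-1.9, -0.9, 5.1]
grip_width: 0.0361
finger_force: 59.7
```

Emit:
servo_tool --pt "0 0 -0.01" --pt "0 0 -0.05" --pt "0 0 -0.1" --pt "0 0 -0.13" --pt "0 0 -0.13" --pt "0 0 -0.13" --roll '[0, 0, 0, 0, 0, 0]'

```text
clock: 13.02
ee_pos: [0.4513, 0.2678, 0.1935]
eef_rot: [3.09, 0.562, -0.002]
contact_force: [-0.5, 0.4, -2.1]
grip_width: 0.0355
finger_force: 60.3
```

```bash
python3 - <<'E'
from h import *
c=snap('wrist','w3.png'); print(sensors.get_obs()['joints'].round(2))
E
```

```text
[ 0.11  0.31 -0.85  1.7   0.24  1.25 -2.  ]
```

View pics/w3.png

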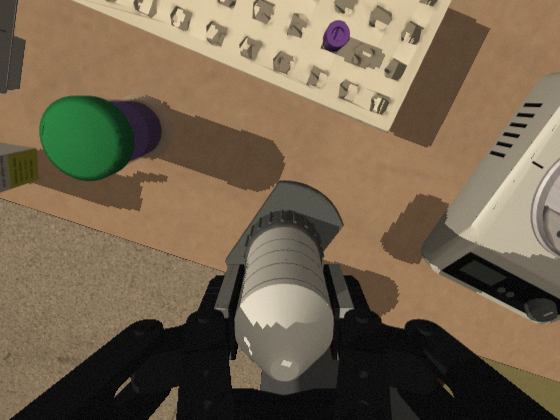

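The vessel is held upright with the flange visible at about (220,290). I'm rectifying the flange in tool axes to get its angle and offset.

```bash
python3 - <<'E'
from h import *
o=sensors.get_obs();c=snap('wrist'); T=R.from_rotvec(o['eef_rot']).as_matrix()
h=.05;n=600
# tool frame: row down = -tx, col right = ty (seen from above)
w=np.array([[h,-h],[h,h],[-h,h],[-h,-h]]); w=np.c_[w,np.full(4,.0569)]@T.T+o['ee_pos']
H=cv2.getPerspectiveTransform(proj(c,w)[:,::-1].astype(np.float32),np.float32([[0,0],[n,0],[n,n],[0,n]]))
cv2.imwrite('pics/r3.png',cv2.warpPerspective(c['im'][:,:,::-1],H,(n,n),flags=cv2.INTER_CUBIC)[:400])
E
```

```text
(no output)
```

View pics/r3.png

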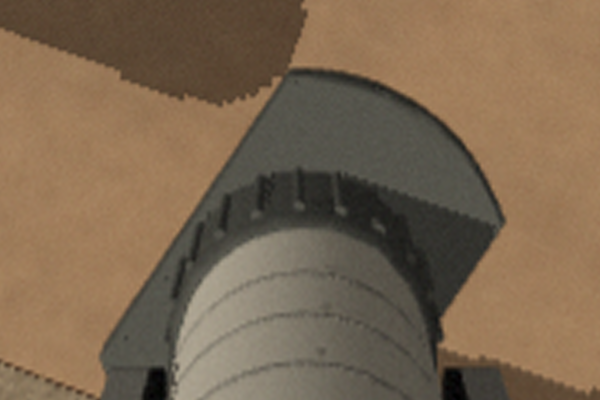

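Emit:
servo_tool --pt "0 0.02 -0.01" --pt "0.001 0.05 -0.01" --pt "0.001 0.08 -0.01" --pt "0.002 0.11 -0.01" --pt "0.002 0.14 -0.01" --pt "0.003 0.17 -0.01" --pt "0.003 0.2 -0.01" --pt "0.003 0.225 -0.01" --pt "0.0036 0.24 -0.01" --pt "0.0036 0.249 -0.01" --roll '[0.15, 0.3, 0.45, 0.6, 0.75, 0.9, 1.05, 1.2, 1.35, 1.466]'

```text
clock: 14.38
ee_pos: [0.5424, 0.0353, 0.2028]
eef_rot: [2.667, -1.657, -0.004]
contact_force: [-0.2, 0.9, -1.3]
grip_width: 0.0357
finger_force: 60.3
```

Emit:
servo_tool --pt "0 0 0" --pt "0 0 0" --pt "0 0 0" --roll '[0, 0, 0]'

```text
clock: 14.75
ee_pos: [0.5425, 0.0372, 0.2041]
eef_rot: [-2.675, 1.647, 0.001]
contact_force: [-0.3, -0.2, -1.3]
grip_width: 0.0357
finger_force: 60.3
```

```bash
python3 - <<'E'
from h import *
o=sensors.get_obs();c=snap('wrist','w4.png'); T=R.from_rotvec(o['eef_rot']).as_matrix()
print(o['ee_pos'],T.round(4),o['joints'].round(2))
d=T.T@(np.array([.5423,.036,.20])-o['ee_pos']);print(d)
h=.07;n=600
def rect(z,h=.07):
    w=np.array([[h,-h],[h,h],[-h,h],[-h,-h]]); w=np.c_[w@T[:2,:2].T+o['ee_pos'][:2],np.full(4,z)]
    H=cv2.getPerspectiveTransform(proj(c,w)[:,::-1].astype(np.float32),np.float32([[0,0],[n,0],[n,n],[0,n]]))
    return cv2.warpPerspective(c['im'][:,:,::-1],H,(n,n),flags=cv2.INTER_CUBIC)
a=rect(.073); b=rect(o['ee_pos'][2]-.0569)
cv2.imwrite('pics/r4.png',np.hstack([a[:,100:500],b[:,100:500]]))
E
```

```text
[0.54251619 0.03722458 0.20413368] [[ 4.504e-01 -8.928e-01 -5.000e-04]
 [-8.928e-01 -4.504e-01  3.000e-04]
 [-5.000e-04  3.000e-04 -1.000e+00]] [ 0.3   0.28 -0.51  1.64  0.14  1.26 -2.91]
[0.00099795 0.00074343 0.00413341]
```

View pics/r4.png

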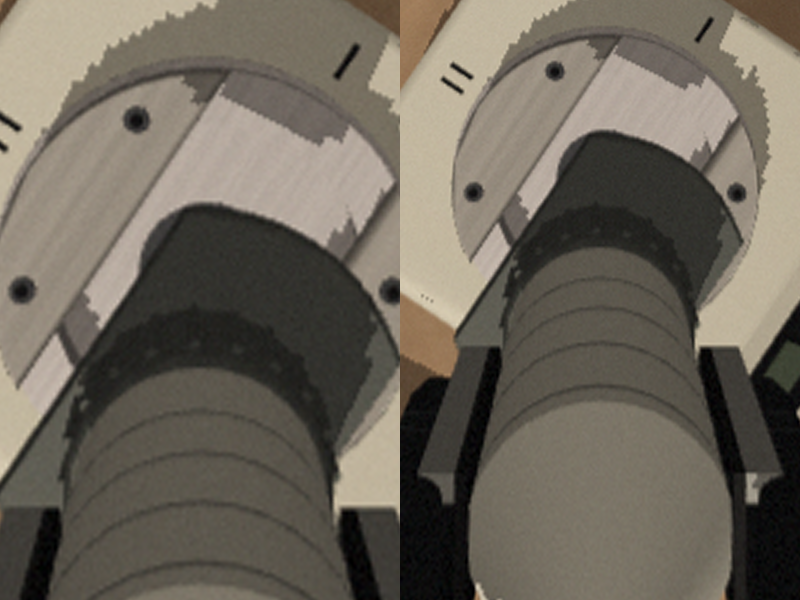

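The flats and slot are parallel to within about 0.5°, but joint 7 is at -2.91, near its limit. I'm using the flange's half-turn symmetry and rolling back by π.

Emit:
servo_tool --pt "0 0 0" --pt "0 0 0" --pt "0 0 0" --pt "0 0 0" --pt "0 0 0" --pt "0 0 0" --pt "0 0 0" --pt "0 0 0" --pt "0 0 0" --pt "0 0 0" --roll '[-0.17, -0.34, -0.51, -0.68, -0.85, -1.02, -1.19, -1.36, -1.53, -1.7]'

```text
clock: 16.05
ee_pos: [0.5427, 0.0368, 0.2044]
eef_rot: [3.001, 0.929, 0.0]
contact_force: [-0.6, 0.2, -1.1]
grip_width: 0.0356
finger_force: 60.2
```

Emit:
servo_tool --pt "0 0 0" --pt "0 0 0.02" --pt "0 0 0.03" --pt "0 0 0.04" --pt "0 0 0.04" --pt "0 0 0.04" --pt "0 0 0.04" --pt "0 0 0.04" --pt "0 0 0.04" --pt "0 0 0.04" --roll '[-0.17, -0.34, -0.51, -0.68, -0.85, -1.02, -1.19, -1.36, -1.442, -1.442]'

```text
clock: 17.3
ee_pos: [0.5428, 0.0366, 0.1644]
eef_rot: [-1.65, -2.674, -0.0]
contact_force: [0.4, 0.1, -2.1]
grip_width: 0.0355
finger_force: 60.3
```

Emit:
servo_tool --pt "0 0 0" --pt "0 0 0" --roll '[0, 0]'

```text
clock: 17.55
ee_pos: [0.5428, 0.0366, 0.1644]
eef_rot: [1.651, 2.673, -0.0]
contact_force: [-0.4, 0.8, -1.0]
grip_width: 0.0358
finger_force: 60.3
```

```bash
python3 - <<'E'
from h import *
o=sensors.get_obs();c=snap('wrist','w5.png'); T=R.from_rotvec(o['eef_rot']).as_matrix()
print(o['ee_pos'],T.round(4),o['joints'].round(2),o['contact_force'])
n=600
def rect(z,h=.07):
    w=np.array([[h,-h],[h,h],[-h,h],[-h,-h]]); w=np.c_[w@T[:2,:2].T+o['ee_pos'][:2],np.full(4,z)]
    H=cv2.getPerspectiveTransform(proj(c,w)[:,::-1].astype(np.float32),np.float32([[0,0],[n,0],[n,n],[0,n]]))
    return cv2.warpPerspective(c['im'][:,:,::-1],H,(n,n),flags=cv2.INTER_CUBIC)
a=rect(.073); b=rect(o['ee_pos'][2]-.0569)
cv2.imwrite('pics/r5.png',np.hstack([a[:,100:500],b[:,100:500]]))
E
```

```text
[0.54279039 0.03658699 0.16442466] [[-4.477e-01  8.942e-01  1.000e-04]
 [ 8.942e-01  4.477e-01 -1.000e-04]
 [-1.000e-04  1.000e-04 -1.000e+00]] [ 0.67  0.45 -1.02  1.68  0.4   1.24  0.02] [-0.4431666   0.79148859 -1.01227358]
```

View pics/r5.png

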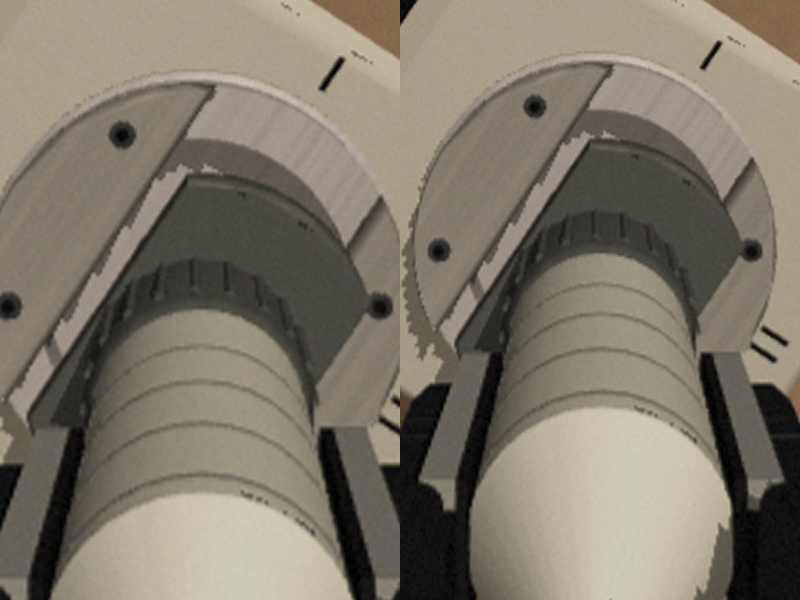

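Emit:
servo_tool --pt "-0.0017 -0.0012 0" --pt "-0.0017 -0.0012 0.01" --pt "-0.0017 -0.0012 0.018" --pt "-0.0017 -0.0012 0.022" --pt "-0.0017 -0.0012 0.026" --pt "-0.0017 -0.0012 0.029" --pt "-0.0017 -0.0012 0.032" --pt "-0.0017 -0.0012 0.032" --roll '[0, 0, 0, 0, 0, 0, 0, 0]'

```text
clock: 18.6
ee_pos: [0.5424, 0.0345, 0.1322]
eef_rot: [-1.65, -2.673, 0.0]
contact_force: [0.9, 0.2, -0.8]
grip_width: 0.0359
finger_force: 60.3
```

Emit:
servo_tool --pt "0 0 0.002" --pt "0 0 0.004" --pt "0 0 0.006" --pt "0 0 0.008" --pt "0 0 0.0095" --pt "0 0 0.0095" --roll '[0, 0, 0, 0, 0, 0]'

```text
clock: 19.35
ee_pos: [0.5424, 0.0345, 0.1227]
eef_rot: [-1.65, -2.673, -0.0]
contact_force: [-0.0, -0.2, -1.6]
grip_width: 0.0358
finger_force: 60.3
```

Emit:
servo_tool --pt "0 0 0.001" --pt "0 0 0.0015" --pt "0 0 0.0015" --roll '[0, 0, 0]'

```text
clock: 19.73
ee_pos: [0.5426, 0.0345, 0.1219]
eef_rot: [1.65, 2.673, -0.0]
contact_force: [-2.7, -0.7, 4.9]
grip_width: 0.0356
finger_force: 61.1
```

Emit:
servo_tool --pt "0 0 0" --pt "0 0 0" --pt "0 0 0" --pt "0 0 0" --pt "0 0 0" --pt "0 0 0" --pt "0 0 0" --pt "0 0 0" --pt "0 0 0" --pt "0 0 0" --roll '[0.13, 0.26, 0.39, 0.52, 0.65, 0.78, 0.91, 1.04, 1.17, 1.3]'

```text
clock: 20.98
ee_pos: [0.5431, 0.0348, 0.1219]
eef_rot: [2.933, 1.124, 0.002]
contact_force: [-0.7, -0.2, 2.7]
grip_width: 0.0355
finger_force: 60.7
```

```bash
python3 - <<'E'
from h import *
o=sensors.get_obs();print(o['joints'].round(3),o['ee_pos'],o['contact_force'].round(1),o['ft_torque'].round(2),np.degrees(np.arctan2(*R.from_rotvec(o['eef_rot']).as_matrix()[[1,0],0])))
E
```

```text
[ 0.462  0.401 -0.723  1.738  0.292  1.112 -1.192] [0.54308996 0.03479909 0.12193938] [-0.7 -0.2  2.7] [-0.01 -0.03  0.1 ] 41.93621196535621
```

Emit:
servo_tool --pt "0 0 0" --pt "0 0 0" --pt "0 0 0" --pt "0 0 0" --pt "0 0 0" --pt "0 0 0" --roll '[0.06, 0.12, 0.17, 0.2, 0.23, 0.23]'

```text
clock: 21.72
ee_pos: [0.543, 0.0344, 0.1219]
eef_rot: [3.041, 0.787, 0.002]
contact_force: [0.0, -0.5, 6.4]
grip_width: 0.0355
finger_force: 61.0
```

```bash
python3 - <<'E'
from h import *
o=sensors.get_obs();print(o['ee_pos'],o['contact_force'].round(1),o['ft_torque'].round(2),np.degrees(np.arctan2(*R.from_rotvec(o['eef_rot']).as_matrix()[[1,0],0])))
E
```

```text
[0.54299205 0.03444105 0.12189575] [ 0.  -0.5  6.4] [-0.34 -0.02  0.37] 29.00387667839402
```

Emit:
servo_tool --pt "0 0 0" --pt "0 0 0" --pt "0 0 -0.001" --pt "0 0 -0.002" --pt "0 0 -0.003" --pt "0 0 -0.0035" --pt "0 0 -0.0035" --roll '[0, 0, 0, 0, 0, 0, 0]'

```text
clock: 22.6
ee_pos: [0.5418, 0.0343, 0.1239]
eef_rot: [-3.041, -0.786, 0.003]
contact_force: [4.9, 0.2, -16.8]
grip_width: 0.0357
finger_force: 61.6
```

Emit:
servo_tool --pt "0 0 0.0003" --pt "0 0 0.0003" --pt "0 0 0.0003" --roll '[0, 0, 0]'

```text
clock: 22.98
ee_pos: [0.5418, 0.0344, 0.1239]
eef_rot: [-3.041, -0.786, 0.002]
contact_force: [3.3, -0.1, -20.5]
grip_width: 0.0354
finger_force: 61.8
```

Emit:
servo_tool --pt "0 0 0.0008" --pt "0 0 0.0016" --pt "0 0 0.0022" --pt "0 0 0.0026" --pt "0 0 0.0026" --pt "0 0 0.0026" --roll '[0, 0, 0, 0, 0, 0]'

```text
clock: 23.72
ee_pos: [0.5426, 0.0347, 0.1235]
eef_rot: [3.041, 0.786, 0.001]
contact_force: [-6.8, -0.7, 3.1]
grip_width: 0.0359
finger_force: 64.0
```

Emit:
servo_tool --pt "0 0 0.0005" --pt "0 0 0.001" --pt "0 0 0.001" --pt "0 0 0.001" --roll '[0, 0, 0, 0]'

```text
clock: 24.22
ee_pos: [0.5432, 0.0346, 0.1229]
eef_rot: [3.041, 0.785, 0.003]
contact_force: [-4.9, -1.4, 3.7]
grip_width: 0.0361
finger_force: 64.1
```

```bash
python3 - <<'E'
from h import *
o=sensors.get_obs();print(o['ee_pos'],o['contact_force'].round(1),o['ft_torque'].round(2),R.from_rotvec(o['eef_rot']).as_matrix().round(4))
E
```

```text
[0.54324415 0.03464733 0.12291308] [-4.9 -1.4  3.7] [-0.47  1.3   0.38] [[ 8.749e-01  4.843e-01  2.300e-03]
 [ 4.843e-01 -8.749e-01 -4.000e-04]
 [ 1.800e-03  1.500e-03 -1.000e+00]]
```

Emit:
servo_tool --pt "0 0 0" --pt "0 0 0.0005" --pt "0 0 0.001" --pt "0 0 0.001" --pt "0 0 0.001" --roll '[-0.03, -0.03, -0.03, -0.03, -0.03]'

```text
clock: 24.85
ee_pos: [0.5433, 0.0348, 0.1219]
eef_rot: [3.029, 0.831, 0.003]
contact_force: [-7.7, -1.5, 11.9]
grip_width: 0.0359
finger_force: 65.0
```

```bash
python3 - <<'E'
from h import *
o=sensors.get_obs();print(o['ee_pos'],o['contact_force'].round(1),o['ft_torque'].round(2),R.from_rotvec(o['eef_rot']).as_matrix().round(4))
c=snap('scene','sc6.png')
E
```

```text
[0.54330943 0.03477476 0.1218891 ] [-7.7 -1.5 11.9] [-0.53  1.71  0.07] [[ 8.599e-01  5.105e-01  2.400e-03]
 [ 5.105e-01 -8.599e-01 -3.000e-04]
 [ 1.900e-03  1.500e-03 -1.000e+00]]
```

Emit:
servo_tool --pt "-0.0007 -0.0004 -0.0006" --pt "-0.0007 -0.0004 -0.0006" --pt "-0.0007 -0.0004 -0.0006" --roll '[0, 0, 0]' --newtons 20

```text
clock: 25.28
ee_pos: [0.543, 0.0346, 0.1219]
eef_rot: [3.029, 0.831, 0.005]
contact_force: [-2.1, -1.4, 7.0]
grip_width: 0.0357
finger_force: 64.1
```

Emit:
servo_tool --pt "0 0 0" --pt "0 0 0" --pt "0 0 0" --pt "0 0 0" --pt "0 0 0" --pt "0 0 0" --roll '[0, 0, 0, 0, 0, 0]' --claw -1

```text
clock: 26.02
ee_pos: [0.5417, 0.0345, 0.1206]
eef_rot: [-3.029, -0.832, -0.0]
contact_force: [-0.7, -0.5, 0.4]
grip_width: 0.0857
finger_force: 0.0
```

Emit:
servo_tool --pt "0 0 -0.02" --pt "0 0 -0.06" --pt "0 0 -0.11" --pt "0 0 -0.16" --pt "-0.04 0 -0.18" --pt "-0.08 0 -0.18" --pt "-0.08 0 -0.18" --pt "-0.08 0 -0.18" --roll '[0, 0, 0, 0, 0, 0, 0, 0]'

```text
clock: 27.02
ee_pos: [0.4731, -0.0063, 0.3007]
eef_rot: [3.029, 0.831, 0.001]
contact_force: [-0.2, 0.5, -0.5]
grip_width: 0.0852
finger_force: 0.0
```

```bash
python3 - <<'E'
from h import *
o=sensors.get_obs();print(o['ee_pos'],o['contact_force'].round(1))
c=snap('wrist','w7.png')
def rect(x0,y0,h,z,n=400):
    w=np.array([[x0+h,y0+h,z],[x0+h,y0-h,z],[x0-h,y0-h,z],[x0-h,y0+h,z]])
    H=cv2.getPerspectiveTransform(proj(c,w)[:,::-1].astype(np.float32),np.float32([[0,0],[n,0],[n,n],[0,n]]))
    return cv2.warpPerspective(c['im'][:,:,::-1],H,(n,n),flags=cv2.INTER_CUBIC)
cv2.imwrite('pics/r7.png',np.hstack([cv2.resize(c['im'][:,:,::-1],(533,400))[:, 100:500],rect(.543,.0345,.06,.065)]))
t=snap('top')
for k in('cover_knob','vessel_center'):
  for r in optics.recognise('top',k)[:2]:print(k,r['score'],toz(t,r['position'],.03 if k[0]=='c' else .109).round(3))
E
```

```text
[ 0.4731437  -0.00627908  0.30074992] [-0.2  0.5 -0.5]
cover_knob 0.76 [[ 0.442 -0.383  0.03 ]]
cover_knob 0.61 [[ 0.503 -0.146  0.03 ]]
```

View pics/r7.png

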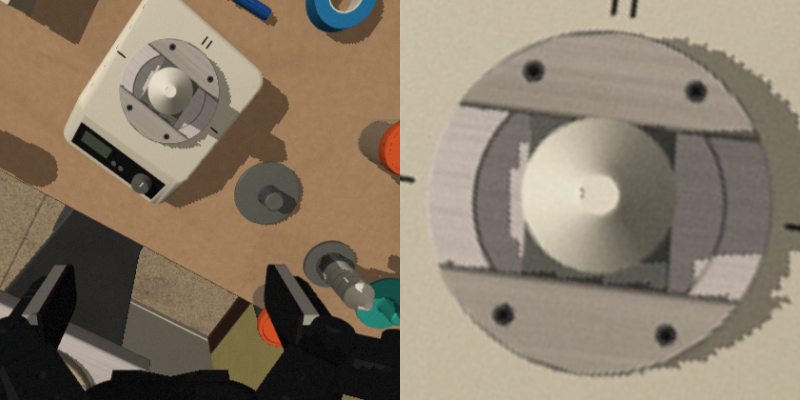

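The cover lies flat on the bench at (193,267). The vessel stands locked in the port at about (90,170), with its flats across the slot and its tip centred.

```bash
python3 -c "
from cell import workorder
print(workorder.hand_in())"
```

```text
the job is handed in; nothing more can be done
None
```

I handed the job in: the cover is flat on the bench, and the flatted vessel is seated, turned to its stop, tugged and released upright. The tug came to roughly 15–19 N, above the 10 N asked but under 40 N, and I viewed 11 pictures against the limit of 10; the hand-in returned no verdict.

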